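# Clamp the desk sign in the brass clip stand

## Task

Stand the wooden sign board upright in the gap between the two jaws of the brass clip stand, and let go of it. Then wind the knob on the sliding carriage clockwise, going along with the carriage as it moves, until the jaw grips the board firmly, by feel and without over-tightening: at about 12 N of clamping force it is right, much more would dent the wood. Leave the knob free at the end and everything else on the desk where it is.

Things in the scene. Friction and masses are not known exactly. Their poses are not given: they have to be found in the camera images.
- sign: Blank dark wooden desk sign board with a pale panel on each face, loose, standing upright on the desk at the start: 110 mm wide (its x), 14 mm thick (its y), 100 mm tall (its z), 0.11 to 0.2 kg. Origin at its centre. Either face may face either jaw. Grip it across its thickness near the top edge.
- stand: Brass clip stand, fixed to the desk. Origin at desk level; x across, y along the slide, z up. Base: x -60 to 60, y -110 to 150 mm; the sign has to stand on its flat top, z 20 mm, in the jaw gap (22 to 34 mm wide at the start), square to y, at x 0. Fixed jaw at the -y end, top z 65. Carriage: top z 55. A low box with a toggle latch at the +y end (z 44) is not used.
- stop_face (a point): Top middle of the fixed jaw's cork face (facing stand +y, 100 mm wide, z 65 mm, stand y -70 mm) for the cork pad fully back. The pad is really shimmed forward (to stand +y) by an unknown 0 to 6 mm, other each time, and stays so; this point does not show it: the clamping point has to be felt. Axes as the stand.
- jaw_face (a point): Top middle of the moving jaw's cork face (facing stand -y, 100 mm wide, z 65 mm). Axes as the stand. The pad is sprung on the carriage: once the sign is pinched, clamping force grows about 9 N per mm of further carriage travel.
- jaw: The sprung moving jaw pad, cork, 100 x 8 x 44 mm; its origin is on the stand's line at desk level, not on the pad (use jaw_face). Its force on the sign is the clamping force: right at about 12 N (6 to 18 N), dents the wood above 26 N.
- knob_grip (a point): Grip point on the knob's vertical axis, 85 mm above the desk, 81 mm behind (stand +y of) the moving jaw's face. The knob is a brass bar 50 mm long (point x), 12 mm thick (point y); top 8 mm above, foot disc (42 mm) 23 mm below this point. Turned clockwise from above, knob and carriage shift together 10 mm per rad along stand -y.
- knob (a joint): Knob angle, rad, clockwise from above, 0 to 3.4 (0: widest gap); starts at 0 to 0.5, needs about 1 to 2.2 more to clamp. Stiff (friction about 0.25 N m), stays as left, so the clamping force stays too. Each N of clamping adds 0.01 N m to the turning moment, less any push along stand -y (which does part of the work). At standstill the friction may hide some of it. A bare push moves the carriage only above about 25 N.
- binder_clip: Black binder clip, 32 mm, loose bystander: leave it. Origin at the middle of its underside.
- paperweight: Cut-crystal paperweight, 72 mm across, 42 mm high, loose bystander: leave it. Origin at the middle of its underside.
- bell: Steel counter bell, 84 mm across, 54 mm high, loose bystander: leave it. Origin at the middle of its underside.
- note_block: White note block, 90 x 90 x 35 mm, loose bystander: leave it. Origin at the middle of its underside.
Things that resemble listed ones, but are neither listed nor needed, are in the scene too. What is shaped like the sign but purple or red is not meant.

How it is judged:
On the way, in this order (a step that is already met when the one before it is completed fails the run):
1. the sign stands upright on the stand's base between the jaws, let go, not yet clamped (angle between sign's own z axis and vertical below 0.06 rad and angle between the y axis of sign and the y axis of stand, either way round below 0.09 rad and z of sign in the frame of stand between 0.066 and 0.074 m and x of sign in the frame of stand between -0.02 and 0.02 m and y of sign in the frame of stand between -0.068 and -0.04 m and contact force between the fingers and sign below 0.3 N and contact force between jaw and sign below 3 N), for 0.2 s.
2. the knob has been wound so that the jaw clamps the sign (angle between sign's own z axis and vertical below 0.06 rad and angle between the y axis of sign and the y axis of stand, either way round below 0.09 rad and z of sign in the frame of stand between 0.066 and 0.074 m and x of sign in the frame of stand between -0.02 and 0.02 m and y of sign in the frame of stand between -0.068 and -0.04 m and contact force between jaw and sign above 6 N), for 0.2 s.
At the end, for the whole second after the job is handed in: The sign stands upright (within 0.06 rad) and square (0.09 rad) on the stand's base between the jaws, centred across the stand within 20 mm, at rest, clamped by the moving jaw with 6 to 18 N, and the robot touches nothing (all of step 2 and contact force between jaw and sign below 18 N and linear speed of sign below 0.01 m/s).
It fails at once if the sign is clamped so hard that it dents (over 26 N) (contact force between jaw and sign above 26 N).
It fails at once if another thing on the desk is shifted by more than 30 mm (distance of any of binder_clip, paperweight, bell, note_block from where it was at the start of the episode above 0.03 m).
It also fails if it takes over 72 s, if anything falls off the work surface, if the arm or the gripper's body presses on something with over 40 N, if the wrist force passes 120 N, or if a joint passes its speed limit or range.

## Robot

A 6-joint arm with a two-finger parallel gripper is mounted at the origin on the work surface. World frame = base frame: x ahead of the robot, y to its left, z up, the work surface at z = 0. Lengths are in m, angles in rad, forces in N, time in s.
With the tool pointing down it reaches from about 0.275 to 0.875 m from the base axis. Payload 12.5 kg.
Tool frame: the origin (TCP) lies at the very end of the fingers, on their centre line; the grasp point (between the pads) lies 19 mm behind it; z points along the fingers, y is the line along which they close (so a half turn about z gives the same grasp; the last joint's range is limited). The gripper opens to 85 mm and grips with 20 to 120 N. Pads are 22 mm wide; open, the fingers measure 114 mm over their backs; the gripper's body (76 mm by 85 mm) begins 54 mm behind the grasp point. The pads swing forward as they close: fully open they stand 13 mm farther back than shut.
Start: joints at [1.228, 0.351, 1.652, -0, 1.139, -0.085], TCP at [0.14, 0.532, 0.231] pointing down, gripper open.
Joint ranges: [-2.75, 2.75], [-0.79, 2.1], [0.01, 2.65], [-1.57, 4.71], [0.07, 3.14], [-2.87, 2.87]. Speed limits (rad/s): [2.22, 2.22, 2.79, 3.14, 3.14, 3.14].

## Interface

Orientations are given as a 3x3 rotation matrix whose columns are the frame's x, y, z axes.
In Python, from bench import manip gives the robot as it stands. Calls block until the motion is done:
- manip.move_ptp(position, orientation): joint-space move of the TCP to a pose.
- manip.move_l(position, attitude=None, max_speed=0.15): straight line of the TCP; attitude=None keeps the orientation; max_speed is the mean speed in m/s.
- manip.move_j(angles): joint-space move.
- manip.set_gripper(opening, effort=None): opening from 0.0 (shut) to 1.0 (fully open); effort is the grip in N (None keeps the last); returns when the fingers have stopped.
- manip.dwell(seconds).
- manip.inverse_kinematics(position, orientation): joint angles nearest the present ones, or None.
- manip.grab_frame(name): name is "scene" or "top" or "wrist"; returns (picture, depth): 420x560x3 uint8, red, green, blue; 420x560 float32, m along the optical axis (not along the pixel's ray), 0 where there is no reading.
- manip.get_calibration(name): a dict with "camera_matrix" (3x3 intrinsics, pixels), "k1" (the pictures are not rectified: a ray, as slopes to the right and down, at radius r is drawn at 1 + k1 r^2 times it, then the intrinsics apply), "R" (3x3) and "t" (3): a world point X has camera coordinates R X + t. Camera axes: x right, y down, z forward; pixel columns grow to the right and rows downward; lengths in m; the calibration is good to about 2 mm. A picture is of the moment at which its call begins: read the wrist's pose just before it. get_calibration takes no time and is no camera call; for the wrist camera it gives the pose at the moment of the call.
A pose or a line that the arm cannot do raises manip.Unreachable and nothing moves.
- manip.sign_off(): hands the job in; it is judged then, once.
Trained networks look in the newest picture that a camera, given by its name, has taken for a name from the list of things; names that differ only in an ending like _2 or _b are one class to them, and where a whole thing is asked for, a point or a joint stands for the part that bears it (a point fixed in the world has none). Each returns a list of dicts, best first, with "confidence" (0 to 1); they miss things now and then, are a little off and sometimes report something else, mostly with a low value. They report only what shows in the picture. A call takes as long as a camera call. They do not tell look-alikes from the thing itself.
- manip.look_for(camera, name): "at" ([x, y, z] in m, in world coordinates, good to about 4 mm: the middle of the surface that is visible of it).
Readings, each from a call of its own:
- manip.current_time(): time.
- manip.current_qpos(): joint angles.
- manip.current_joint_vel(): joint speeds.
- manip.current_joint_torque(): joint torques, N m.
- manip.current_ee_pos(): TCP position.
- manip.current_tcp_rot(): TCP orientation.
- manip.current_force(): force on the tool from outside, world axes, zero at the start.
- manip.current_ft_torque(): the same for the moment, N m.
- manip.current_grip_width(): opening from 0.0 (shut) to 1.0 (fully open).
- manip.current_grip_force(): force on a finger pad.
Only numpy, scipy, OpenCV 4.12 (cv2) and the standard library are available. Lean on these libraries where they do the work, as an engineer would, in place of code of your own. Each camera call takes 0.05 s, during which the arm holds its last target. There are 200 camera calls.

## Working session

There is one attempt and no reset: what is moved stays moved. The work goes in short steps, each a Python script; the robot and the scene stay as the last script left them, time stands still between calls to the robot, and variables do not carry over. Pictures are saved under pics/ and viewed, at most 10 in all, crops included, and the job is handed in when it is done.

```bash
mkdir -p pics; ls; python3 - <<'E'
from bench import manip
import cv2,numpy as np
for c in ("scene","top"):
    im,d=manip.grab_frame(c); cv2.imwrite(f"pics/{c}0.png",im[:,:,::-1]); np.save(f"pics/{c}0.npy",d)
    for n in ["sign","stand","jaw","knob","jaw_face","knob_grip","stop_face","binder_clip","paperweight","bell","note_block"]:
        try: print(c,n,[(np.round(r["at"],3).tolist(),round(r["confidence"],2)) for r in manip.look_for(c,n)])
        except Exception as e: print(c,n,e)
    k=manip.get_calibration(c); print(k)
print(manip.current_time())
E
```

```text
pics
scene sign [([0.427, -0.149, 0.072], 0.97), ([0.612, -0.366, 0.064], 0.77), ([0.558, -0.263, 0.089], 0.71), ([0.512, 0.379, 0.029], 0.55)]
scene stand [([0.596, 0.088, 0.046], 0.85), ([0.556, -0.264, 0.089], 0.63)]
scene jaw [([0.598, 0.066, 0.052], 0.88)]
scene knob [([0.574, 0.132, 0.083], 0.87)]
scene jaw_face [([0.601, 0.062, 0.055], 0.67)]
scene knob_grip [([0.577, 0.129, 0.08], 0.63)]
scene stop_face [([0.594, 0.094, 0.044], 0.69)]
scene binder_clip [([0.619, -0.12, 0.01], 0.68)]
scene paperweight [([0.594, 0.09, 0.047], 0.61)]
scene bell [([0.511, 0.381, 0.029], 0.83)]
scene note_block [([0.595, 0.09, 0.047], 0.6), ([0.462, -0.421, 0.034], 0.58)]
{'camera_matrix': array([[391.28992817,   0.        , 272.86606235],
       [  0.        , 391.28992817, 208.99547301],
       [  0.        ,   0.        ,   1.        ]]), 'k1': 0.00597800577061592, 'R': array([[ 0.46126444,  0.8871695 ,  0.01286066],
       [ 0.70107203, -0.35554653, -0.61812998],
       [-0.5438135 ,  0.29413762, -0.7859707 ]]), 't': array([-0.24866785, -0.34584784,  1.28120595])}
top sign [([0.601, -0.357, 0.
[... 204 characters left out ...]
 jaw_face [([0.588, 0.06, 0.066], 0.49)]
top knob_grip [([0.568, 0.131, 0.075], 0.66)]
top stop_face []
top binder_clip []
top paperweight [([0.703, -0.083, 0.032], 0.67)]
top bell [([0.493, 0.387, 0.034], 0.83)]
top note_block [([0.445, -0.414, 0.036], 0.66), ([0.616, -0.11, 0.014], 0.55)]
{'camera_matrix': array([[454.99438135,   0.        , 278.00263825],
       [  0.        , 454.99438135, 210.84336406],
       [  0.        ,   0.        ,   1.        ]]), 'k1': -0.09644329590166198, 'R': array([[ 0.08140635, -0.99668024,  0.00123071],
       [-0.97511147, -0.07990004, -0.20681782],
       [ 0.20622957,  0.01563621, -0.9783787 ]]), 't': array([-0.04941965,  0.5853977 ,  1.25905506])}
1.2
```

View pics/scene0.png

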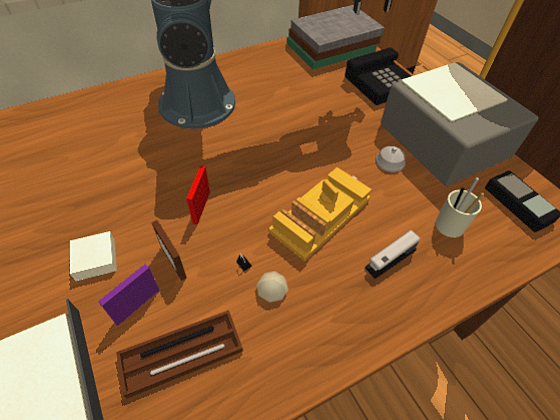

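View pics/top0.png

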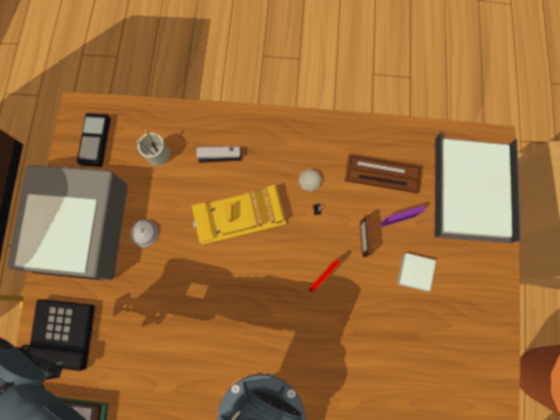

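The scene view shows three sign-shaped boards: red at (199,195), purple at (130,295) and dark wood with a pale panel at (168,250). The wooden one is the target. The stand is at (320,213), with its jaws at the lower left and the latch at the upper right. Next I'll measure it from the point clouds.

```bash
cat > h.py <<'E'
from bench import manip
import cv2,numpy as np
def cloud(d,k):
    v,u=np.nonzero(d>0); z=d[v,u].astype(float)
    n=cv2.undistortPoints(np.stack([u,v],1).astype(np.float64).reshape(-1,1,2),k["camera_matrix"],np.array([k["k1"],0,0,0.]))[:,0]
    P=np.c_[n*z[:,None],z]
    return (P-k["t"])@k["R"], u, v
def near(P,c,r,z0,z1):
    return (np.hypot(P[:,0]-c[0],P[:,1]-c[1])<r)&(P[:,2]>z0)&(P[:,2]<z1)
def rect(P):
    (c,s,a)=cv2.minAreaRect((P[:,:2]*1000).astype(np.float32)); return np.round(c,1),np.round(s,1),round(a,1)
def down(yaw):  # tool y axis at angle yaw in world, z down
    y=np.array([np.cos(yaw),np.sin(yaw),0]); z=np.array([0,0,-1.]); return np.stack([np.cross(y,z),y,z],1)
E
python3 - <<'E'
from h import *
for c in ("scene","top"):
    k=manip.get_calibration(c); P,u,v=cloud(np.load(f"pics/{c}0.npy"),k)
    s=near(P,(.59,.08),.19,.012,.12); print(c,"stand",s.sum(),rect(P[s]))
    for lo,hi in((.015,.025),(.04,.05),(.05,.058),(.06,.07),(.086,.1)):
        q=near(P,(.59,.08),.19,lo,hi)
        if q.sum()>3: print(lo,q.sum(),rect(P[q]),np.median(P[q,2]))
    q=near(P,(.548,-.26),.07,.02,.12); print("sign",q.sum(),rect(P[q]),P[q,2].max())
    q=near(P,(.548,-.26),.07,.092,.108); print("signtop",q.sum(),rect(P[q]),P[q,2].max(),P[q].mean(0))
im=cv2.imread("pics/scene0.png")
cv2.imwrite("pics/crop.png",np.hstack([cv2.resize(im[200:310,90:210],(400,366)),cv2.resize(im[150:270,260:391],(400,366))]))
E
```

```text
scene stand 4746 (array([609. ,  97.4]), array([270.6, 328.5]), 64.7)
0.015 855 (array([593.2,  74.2]), array([130.9, 339.7]), 21.5) 0.02037754967481267
0.04 913 (array([605.5, 103.7]), array([258.9, 315. ]), 65.7) 0.04478899901611976
0.05 948 (array([587.7,  88. ]), array([105.5, 184.9]), 18.3) 0.055503642134722184
0.06 1054 (array([592.5,  68.6]), array([108.9, 145.5]), 18.4) 0.06512541692577853
0.086 88 (array([570.6, 135.7]), array([49.6, 12.2]), 4.2) 0.09524682933841253
sign 595 (array([ 541.5, -289.5]), array([111.6,  70.6]), 6.6) 0.1033262647117
signtop 320 (array([ 541.5, -289.3]), array([110.5,  70.5]), 6.1) 0.1033262647117 [ 0.54405942 -0.26366599  0.09910016]
top stand 3740 (array([652.2,  92.8]), array([253.1, 361.4]), 18.3)
0.015 1086 (array([647.8,  87.2]), array([241.1, 353.5]), 18.3) 0.019545845869690704
0.04 650 (array([606. , 100.9]), array([270.2, 314.1]), 67.4) 0.044289107168641206
0.05 808 (array([612.4, 146. ]), array([262.9, 202. ]), 35.9) 0.05446352273189323
0.06 644 (array([588.2,  76.5]), array([107.3, 163.7]), 18.9) 0.06397093362154173
0.086 39 (array([569.1, 135.2]), array([49.8, 11.6]), 3.2) 0.09748916058163873
sign 467 (array([ 538.3, -289.6]), array([109.3,  74.2]), 6.7) 0.10663190976343312
signtop 223 (array([ 537.6, -288.8]), array([109. ,  72.2]), 5.4) 0.10663190976343312 [ 0.53729269 -0.26409377  0.0993479 ]
```

View pics/crop.png

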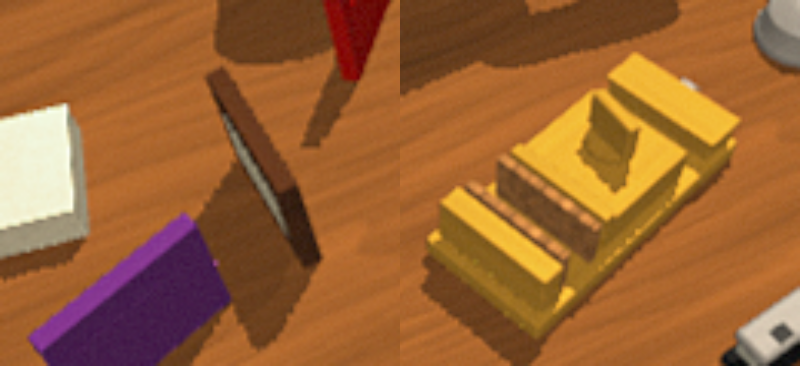

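The close crop confirms the dark wooden board with the pale panel, standing at crop (265,165). It also shows the stand: fixed jaw lower left, carriage knob at (612,140) and latch box at the far end. Now a tighter fit.

```bash
python3 - <<'E'
from h import *
for c in ("scene","top"):
    k=manip.get_calibration(c); P,u,v=cloud(np.load(f"pics/{c}0.npy"),k); im=cv2.imread(f"pics/{c}0.png")[v,u].astype(int)
    q=near(P,(.54,-.264),.09,.09,.11); pur=(im[:,0]>im[:,1]+25)
    a=P[q&~pur]; 
    for _ in range(4):
        m=np.median(a,0); w=np.linalg.svd(a[:,:2]-a[:,:2].mean(0),full_matrices=False)[2]
        off=(a[:,:2]-m[:2])@w[1]; a=a[abs(off)<.012]
    print(c,"sign",len(a),rect(a),a.mean(0)); print("purple",rect(P[q&pur]))
    # stand
    th=np.radians(18.4); X=np.array([np.cos(th),np.sin(th)]);Y=np.array([-np.sin(th),np.cos(th)])
    kb=P[near(P,(.57,.135),.04,.086,.1)]; o=kb[:,:2].mean(0); print("knob",rect(kb),o,np.median(kb[:,2]))
    L=(P[:,:2]-o)*1000; x=L@X;y=L@Y
    s=(abs(x)<75)&(y>-160)&(y<120)
    for nm,lo,hi in(("base",.016,.024),("mid",.03,.0485),("carr",.051,.058),("jaw",.061,.068)):
        h=s&(P[:,2]>lo)&(P[:,2]<hi)&(y<(50 if nm=="jaw" else 200))
        print(nm,h.sum(),"x",np.percentile(x[h],[1,99]).round(1),"y",np.percentile(y[h],[1,99]).round(1))
    h=s&(P[:,2]>.061)&(P[:,2]<.068)&(abs(x)<45)&(y<0); print("jaw y hist",np.histogram(y[h],np.arange(-150,-40,3)))
    for lo,hi in((.061,.068),):
      for nm,(a0,a1) in(("fix",(-150,-100)),("mov",(-96,-60))):
        h=s&(P[:,2]>lo)&(P[:,2]<hi)&(y>a0)&(y<a1); print(nm,rect(P[h]))
E
```

```text
scene sign 312 (array([ 538.5, -261.5]), array([110.7,  14.2]), 7.0) [ 0.54261338 -0.26149798  0.09896916]
purple (array([ 590.7, -325.1]), array([14.1, 23.1]), 20.9)
knob (array([570.6, 135.7]), array([49.6, 12.2]), 4.2) [0.57312812 0.13331613] 0.09524682933841253
base 801 x [-59.7  58.3] y [-148.4  101.1]
mid 1087 x [-56.6  51.9] y [-139.8  112.7]
carr 930 x [-51.3  49.7] y [-139.    43.1]
jaw 968 x [-52.4  50.9] y [-139.1    1.1]
jaw y hist (array([ 0,  0,  0, 34, 48, 40, 41, 39, 38, 38, 37,  7, 58, 34, 34,  5,  0,
        0,  0,  0,  0,  0,  0,  0, 53, 32, 31, 20,  3, 56, 33, 37, 36, 16,
        1,  0]), array([-150, -147, -144, -141, -138, -135, -132, -129, -126, -123, -120,
       -117, -114, -111, -108, -105, -102,  -99,  -96,  -93,  -90,  -87,
        -84,  -81,  -78,  -75,  -72,  -69,  -66,  -63,  -60,  -57,  -54,
        -51,  -48,  -45,  -42]))
fix (array([609.7,  16.7]), array([108.9,  36. ]), 18.4)
mov (array([593.1,  67.3]), array([99.5, 17.7]), 18.4)
top sign 216 (array([ 535., -261.]), array([109.2,  15.4]), 6.8) [ 0.53476084 -0.26062137  0.0991088 ]
purple (array([ 5
[... 154 characters left out ...]
-57.7  61. ] y [-151.4   92.9]
mid 610 x [-53.4  56.7] y [-124.7  111.5]
carr 753 x [-47.8  50.8] y [-117.7   39.7]
jaw 535 x [-48.8  52.5] y [-142.5   16.8]
jaw y hist (array([ 0,  0, 21, 25, 24, 27, 29, 26, 22, 12,  9, 19, 25, 12,  0,  0,  0,
        0,  0,  0,  0,  0,  0, 25, 28, 19,  0,  5, 28, 23, 23, 23,  1,  0,
        1,  0]), array([-150, -147, -144, -141, -138, -135, -132, -129, -126, -123, -120,
       -117, -114, -111, -108, -105, -102,  -99,  -96,  -93,  -90,  -87,
        -84,  -81,  -78,  -75,  -72,  -69,  -66,  -63,  -60,  -57,  -54,
        -51,  -48,  -45,  -42]))
fix (array([609. ,  14.5]), array([106.5,  33.2]), 18.7)
mov (array([592. ,  68.2]), array([98.1, 20.4]), 18.9)
```

```bash
python3 - <<'E'
from h import *
for n,p,ys in(("stand",(.6,.0455,.3),(108.5,-71.5)),("sign",(.537,-.261,.2),(96.9,-83.1)),("knob",(.57,.1355,.1),(94,-86)),("knobend",(.577,.115,.1),(94-126,-86-126))):
    for y in ys:
        q=manip.inverse_kinematics(np.array(p),down(np.radians(y))); print(n,y,None if q is None else np.round(q,2))
manip.move_ptp(np.array([.585,.08,.33]),down(np.radians(108.5 if 1 else 0)) if 0 else down(np.radians(-71.5)))
k=manip.get_calibration("wrist"); im,d=manip.grab_frame("wrist"); cv2.imwrite("pics/w1.png",im[:,:,::-1]); np.save("pics/w1.npy",d); np.savez("pics/w1k.npz",**k)
print(manip.current_time(),np.round(manip.current_qpos(),2),manip.current_force(),manip.current_ft_torque())
E
```

```text
stand 108.5 [-0.    0.39  1.42 -0.    1.33 -1.9 ]
stand -71.5 [-0.    0.39  1.42 -0.    1.33  1.25]
sign 96.9 [-0.53  0.47  1.56 -0.    1.12 -2.22]
sign -83.1 [-0.53  0.47  1.56 -0.    1.12  0.92]
knob 94 [ 0.15  0.58  1.66 -0.    0.9  -1.49]
knob -86 [ 0.15  0.58  1.66 -0.    0.9   1.65]
knobend -32 [ 0.12  0.58  1.66 -0.    0.91  0.68]
knobend -212 [ 0.12  0.58  1.66 -0.    0.91 -2.47]
3.5417 [0.06 0.35 1.41 0.   1.38 1.3 ] [-0.43654612  0.17850381 -0.55757869] [-0.06385692  0.00086879 -0.00554059]
```

View pics/w1.png

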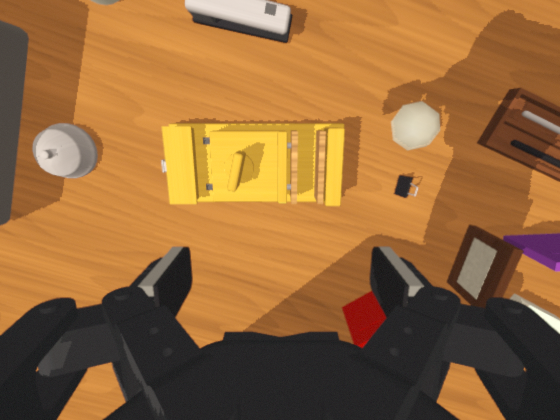

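The wrist view shows the stand with its cork faces at columns ~298 (moving) and ~318 (fixed), and the knob at (237,170). I'll refine the fit with this cloud.

```bash
python3 - <<'E'
from h import *
k=np.load("pics/w1k.npz"); P,u,v=cloud(np.load("pics/w1.npy"),k)
kb=P[near(P,(.57,.135),.04,.086,.1)]; print("knob",rect(kb),np.median(kb[:,2]))
th=np.radians(18.5); X=np.array([np.cos(th),np.sin(th)]);Y=np.array([-np.sin(th),np.cos(th)]); o=np.array([.6,.0455])
L=(P[:,:2]-o)*1000; x=L@X;y=L@Y; s=(abs(x)<75)&(y>-70)&(y<200)
for nm,lo,hi in(("base",.016,.024),("carr",.051,.058),("jaw",.061,.068)):
    h=s&(P[:,2]>lo)&(P[:,2]<hi); print(nm,h.sum(),"x",np.percentile(x[h],[1,99]).round(1),"y",np.percentile(y[h],[1,99]).round(1),np.median(P[h,2]))
h=s&(P[:,2]>.061)&(P[:,2]<.068)&(abs(x)<45)&(y<60)
c,e=np.histogram(y[h],np.arange(-56,45,2)); print(list(zip(e[:-1].astype(int).tolist(),c.tolist())))
for nm,(a0,a1) in(("fix",(-60,0)),("mov",(0,33))):
    g=s&(P[:,2]>.061)&(P[:,2]<.068)&(y>a0)&(y<a1); print(nm,rect(P[g]),y[g].min(),y[g].max())
q=near(P,(.537,-.261),.075,.09,.11)&(v<330); print("sign?",q.sum(),rect(P[q]) if q.sum()>5 else "")
E
```

```text
knob (array([570.3, 138.7]), array([50., 12.]), 4.9) 0.09892402267109485
base 3714 x [-58.1  61.2] y [-42.1 181.1] 0.019754723562641137
carr 3937 x [-46.7  50.7] y [-23.4 136.8] 0.05478035083299364
jaw 3104 x [-48.6  53.5] y [-44.5 114.4] 0.0644846966324613
[(-56, 0), (-54, 0), (-52, 0), (-50, 0), (-48, 0), (-46, 54), (-44, 88), (-42, 99), (-40, 92), (-38, 97), (-36, 92), (-34, 95), (-32, 95), (-30, 90), (-28, 97), (-26, 102), (-24, 43), (-22, 3), (-20, 90), (-18, 96), (-16, 93), (-14, 107), (-12, 10), (-10, 0), (-8, 0), (-6, 0), (-4, 0), (-2, 0), (0, 0), (2, 0), (4, 0), (6, 0), (8, 0), (10, 0), (12, 0), (14, 0), (16, 41), (18, 101), (20, 83), (22, 105), (24, 57), (26, 0), (28, 0), (30, 47), (32, 83), (34, 81), (36, 114), (38, 65), (40, 127), (42, 65)]
fix (array([610.4,  18.8]), array([106.9,  33.7]), 18.7) -45.63246572419024 -11.857649107184844
mov (array([593.5,  69.1]), array([99.5, 14.9]), 18.8) 17.141344851277523 32.16022063384087
sign? 964 (array([ 546.4, -285.8]), array([96.7, 72.5]), 6.8)
```

```bash
python3 - <<'E'
from h import *
R1=down(np.radians(-83.1)); R2=down(np.radians(-71.4)); s=np.array([.5365,-.261]); g=np.array([.6004,.0474])
manip.set_gripper(.6,25)
manip.move_ptp(np.array([*s,.2]),R1)
manip.move_l(np.array([*s,.068]),max_speed=.12)
print("F at grasp",manip.current_force())
manip.set_gripper(0,30); print("width",manip.current_grip_width(),manip.current_grip_force())
manip.move_l(np.array([*s,.09]),max_speed=.08)
manip.move_l(np.array([*s,.25]))
print("F",manip.current_force(),manip.current_ft_torque())
manip.move_ptp(np.array([*g,.25]),R2)
manip.move_l(np.array([*g,.165]))
k=manip.get_calibration("wrist"); 
for c in("wrist","scene"):
    im,d=manip.grab_frame(c); cv2.imwrite(f"pics/{c}2.png",im[:,:,::-1]); np.save(f"pics/{c}2.npy",d)
np.savez("pics/w2k.npz",**k)
a=cv2.imread("pics/wrist2.png"); b=cv2.imread("pics/scene2.png")
cv2.imwrite("pics/c2.png",np.hstack([cv2.resize(a,(400,300)),cv2.resize(b[100:280,220:460],(400,300))]))
print(manip.current_force(),manip.current_time())
E
```

```text
F at grasp [ 0.46634889 -0.03706259  0.20258503]
width 0.1562432544460793 30.859989523887634
F [ 0.08187203 -0.50315809 -1.93436293] [-0.04125087 -0.009449   -0.02147597]
[-0.10230928 -0.59880132 -0.90652713] 10.675
```

View pics/c2.png

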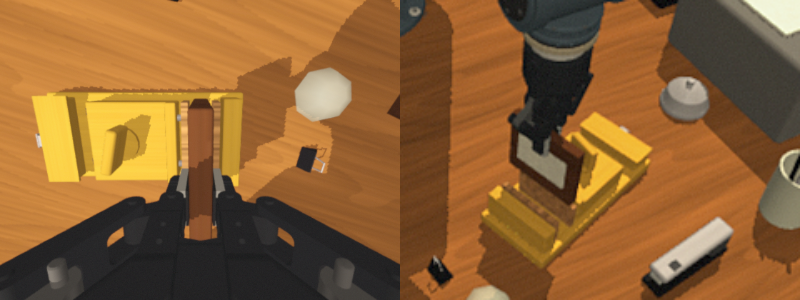

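The wrist view shows the board at (202,165), between the cork faces at columns ~182 and ~220 and aligned with them. I'll measure the relative offset in this cloud.

```bash
python3 - <<'E'
from h import *
k=np.load("pics/w2k.npz"); P,u,v=cloud(np.load("pics/wrist2.npy"),k)
th=np.radians(18.6); X=np.array([np.cos(th),np.sin(th)]);Y=np.array([-np.sin(th),np.cos(th)]); o=np.array([.6004,.0474])
L=(P[:,:2]-o)*1000; x=L@X;y=L@Y; s=(abs(x)<75)&(y>-70)&(y<200)
for a,b in((0,60),(20,50)):
  h=s&(P[:,2]>.061)&(P[:,2]<.068)&(x>a)&(x<b)
  yf=y[h&(y<0)];ym=y[h&(y>0)&(y<40)]; print("fix max",np.percentile(yf,[98,100]),"mov min",np.percentile(ym,[0,2]))
h=s&(P[:,2]>.061)&(P[:,2]<.068); print("jaw x max",np.percentile(x[h],99))
h=s&(abs(y)<14)&(P[:,2]>.19)&(P[:,2]<.21)&(x>20); print("sign",h.sum(),rect(P[h]),"y",np.percentile(y[h],[1,99]),"xmax",x[h].max(),"z",np.median(P[h,2]))
E
```

```text
fix max [-14.85876064 -13.80338279] mov min [15.30432297 15.96269158]
fix max [-14.61879721 -13.80338279] mov min [15.33341897 15.75054704]
jaw x max 52.48665816204314
sign 3297 (array([636.4,  60.1]), array([36.3, 14.1]), 18.6) y [-6.24853588  7.37214106] xmax 56.296512007455895 z 0.1972601110084222
```

```bash
python3 - <<'E'
from h import *
g=np.array([.6004,.0474])
manip.move_l(np.array([*g,.095]),max_speed=.06); f0=manip.current_force(); print("F",f0,manip.current_force()[2])
z=.0925
while z>.083:
    manip.move_l(np.array([*g,z]),max_speed=.02); f=manip.current_force(); print(round(z,4),np.round(f,2))
    if f[2]-f0[2]>2.5: break
    z-=.001
manip.set_gripper(.22); manip.dwell(.1); print(manip.current_force(),manip.current_grip_width())
manip.set_gripper(.45); manip.dwell(.3)
manip.move_l(np.array([*g,.2]),max_speed=.12)
k=manip.get_calibration("wrist"); im,d=manip.grab_frame("wrist"); cv2.imwrite("pics/w3.png",im[:,:,::-1])
P,u,v=cloud(d,k)
th=np.radians(18.6); X=np.array([np.cos(th),np.sin(th)]);Y=np.array([-np.sin(th),np.cos(th)])
L=(P[:,:2]-g)*1000; x=L@X;y=L@Y; h=(abs(x)<70)&(abs(y)<25)&(P[:,2]>.11)&(P[:,2]<.13)
print("sign",h.sum(),rect(P[h]),"y",np.percentile(y[h],[1,99]),"x",x[h].min(),x[h].max(),"z",np.median(P[h,2]))
kb=P[near(P,(.57,.137),.045,.086,.1)]; print("knob",len(kb),rect(kb) if len(kb)>3 else "",np.median(kb[:,2]))
print(manip.current_time())
E
```

```text
F [-0.06171335  0.48599243 -1.64893185] -1.6489318515384412
0.0925 [ 0.54  0.66 -0.72]
0.0915 [ 0.43  0.03 -0.64]
0.0905 [-0.62  0.29 -1.18]
0.0895 [-0.32 -0.22 -1.48]
0.0885 [ 0.11  0.52 -0.59]
0.0875 [-4.29 -0.19  9.31]
[ 0.52513208 -0.21460087  0.14986118] 0.22061667933636728
sign 2432 (array([600.9,  48.8]), array([109.8,  13.9]), 18.4) y [-5.7854828   7.94667761] x -54.017570594880425 55.76977805748001 z 0.11977731296377306
knob 798 (array([570.9, 138.5]), array([49.2, 12.6]), 5.1) 0.098730860421726
15.6083
```

View pics/w3.png

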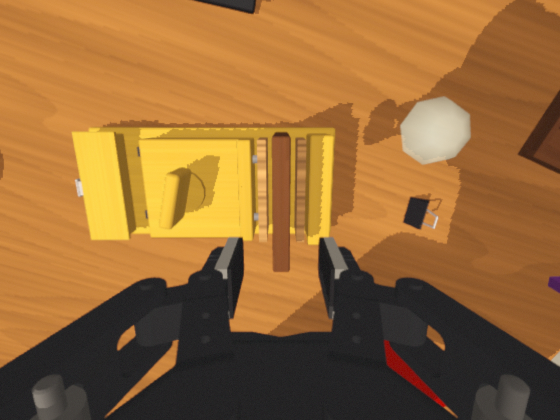

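The board stands free in the gap at columns 272–290, with cork faces at ~262 and ~301. The knob is at (174,198). Next I'll hover over the knob and check its height.

```bash
python3 - <<'E'
from h import *
manip.set_gripper(.5)
p=np.array([.5706,.1386,.19])
manip.move_ptp(p,down(np.radians(95)))
k=manip.get_calibration("wrist"); im,d=manip.grab_frame("wrist"); P,u,v=cloud(d,k)
kb=P[near(P,(.5706,.1386),.04,.075,.13)]; print(len(kb)); print(np.histogram(kb[:,2],np.arange(.075,.13,.003)))
t=kb[(kb[:,2]>.086)]; print(rect(t))
t=kb[kb[:,2]>np.percentile(kb[:,2],50)-.003]; print(rect(t),np.median(t[:,2]))
q=P[near(P,(.5706,.1386),.035,.05,.08)]; print(np.histogram(q[:,2],np.arange(.05,.08,.003)))
print(manip.current_qpos(),manip.current_force(),manip.current_ft_torque(),manip.current_time())
E
```

```text
893
(array([  5,  10,   7,   7,  11,   3,  13, 250, 587,   0,   0,   0,   0,
         0,   0,   0,   0,   0]), array([0.075, 0.078, 0.081, 0.084, 0.087, 0.09 , 0.093, 0.096, 0.099,
       0.102, 0.105, 0.108, 0.111, 0.114, 0.117, 0.12 , 0.123, 0.126,
       0.129]))
(array([569.2, 138.2]), array([49.4, 11.6]), 4.9)
(array([569.4, 138.1]), array([49.2, 11.5]), 5.2) 0.09949841122242595
(array([  11, 2224,  107,  512,  364,   10,    4,   10,    2]), array([0.05 , 0.053, 0.056, 0.059, 0.062, 0.065, 0.068, 0.071, 0.074,
       0.077]))
[ 1.58849383e-01  4.61534662e-01  1.59420771e+00 -3.46033726e-06
  1.08579818e+00 -1.49854366e+00] [-0.0527067  -0.11616456  0.12102629] [-0.02671948  0.01985062  0.03615876] 18.2167
```

```bash
cat >> h.py <<'E'
TH=np.radians(18.6); SX=np.array([np.cos(TH),np.sin(TH),0]); SY=np.array([-np.sin(TH),np.cos(TH),0])
def rd(n=4):
    a=[]
    for i in range(n):
        a.append(np.r_[manip.current_force(),manip.current_ft_torque()]); manip.dwell(.02)
    a=np.mean(a,0); return a[:3]@SX,a[:3]@SY,a[2],a[5]
E
python3 - <<'E'
from h import *
import json
p=np.array([.5700,.1384,.068])
manip.move_l(p,max_speed=.1)
print("pre",np.round(rd(),3))
manip.set_gripper(0,80); print("grip",manip.current_grip_width(),manip.current_grip_force(),np.round(rd(),3))
p=manip.current_ee_pos(); y0=95; json.dump([p.tolist(),y0],open("k.json","w"))
for i in range(1,4):
    t=.1*i; t0=manip.current_time()
    manip.move_l(p-SY*.01*t,down(np.radians(y0)-t),max_speed=.006); t1=manip.current_time()
    print(t,round(t1-t0,2),np.round(rd(),3))
print(manip.current_ee_pos()-p,manip.current_time())
E
```

```text
pre [ 0.174  0.159  0.04  -0.019]
grip 0.12651030821682396 78.06337237358093 [-2.546 -4.6    4.86   0.119]
0.1 0.45 [-1.703 -2.374  0.575 -0.094]
0.2 0.32 [-1.43  -4.433  1.697 -0.192]
0.30000000000000004 0.32 [-2.397 -5.163  2.133 -0.182]
[ 9.63342552e-04 -3.07016925e-03  3.43119725e-05] 21.3833
```

```bash
python3 - <<'E'
from h import *
import json
p,y0=json.load(open("k.json")); p=np.array(p)
for i in range(4,10):
    t=.1*i
    manip.move_l(p-SY*.01*t,down(np.radians(y0)-t),max_speed=.006)
    print(round(t,2),np.round(rd(3),3))
im,d=manip.grab_frame("scene"); cv2.imwrite("pics/s4.png",cv2.resize(im[130:280,240:440,::-1],(800,600)))
k=manip.get_calibration("scene"); P,u,v=cloud(d,k); g=np.array([.6004,.0474])
L=(P[:,:2]-g)*1000; x=L@SX[:2];y=L@SY[:2]
h=(abs(x)<60)&(abs(y)<60)&(P[:,2]>.061)&(P[:,2]<.068); c,e=np.histogram(y[h],np.arange(-20,40,2)); print(list(zip(e[:-1].astype(int).tolist(),c.tolist())))
h=(abs(x)<70)&(y>-30)&(y<30)&(P[:,2]>.11)&(P[:,2]<.13); print("sign",rect(P[h]),np.percentile(y[h],[1,99]))
print(manip.current_ee_pos()-p,manip.current_time())
E
```

```text
0.4 [-2.778 -4.949  2.023 -0.203]
0.5 [-3.189 -5.917  1.748 -0.194]
0.6 [-2.782 -5.891  2.55  -0.177]
0.7 [-3.544 -6.207  2.538 -0.204]
0.8 [-3.497 -6.599  2.425 -0.166]
0.9 [-4.166 -7.367  2.527 -0.17 ]
[(-20, 32), (-18, 27), (-16, 14), (-14, 0), (-12, 12), (-10, 48), (-8, 8), (-6, 0), (-4, 1), (-2, 1), (0, 0), (2, 1), (4, 0), (6, 0), (8, 0), (10, 0), (12, 0), (14, 0), (16, 0), (18, 2), (20, 0), (22, 3), (24, 3), (26, 1), (28, 3), (30, 2), (32, 0), (34, 0), (36, 0)]
sign (array([601.4,  45.4]), array([109.7,  16.5]), 18.8) [-10.12779134   4.94574636]
[ 2.75200941e-03 -9.04651461e-03  4.54024611e-05] 23.6333
```

View pics/s4.png

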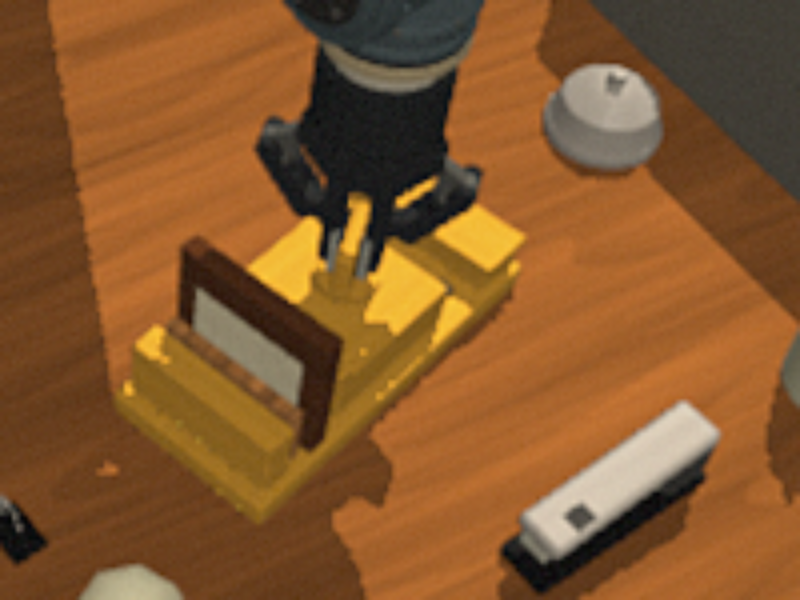

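The scene crop shows the board upright at (260,340) and the fingers on the knob at (350,250). The carriage has followed, leaving about 4 mm before pinch. From here I'll use small steps and watch the moment.

```bash
python3 - <<'E'
from h import *
import json
p,y0=json.load(open("k.json")); p=np.array(p); t=.9; B=[]
while t<1.5:
    t+=.04
    manip.move_l(p-SY*.01*t,down(np.radians(y0)-t),max_speed=.003)
    r=rd(5); B.append(r[3]-.01*r[1]); print(round(t,3),np.round(r,3),round(B[-1],3),round(manip.current_grip_width(),4))
    if len(B)>4 and abs(np.mean(B[-2:])-np.mean(B[:3]))>.05: break
json.dump(t,open("t.json","w")); print(manip.current_time())
E
```

```text
0.94 [-4.137e+00 -6.354e+00  2.626e+00  1.000e-03] 0.064 0.1285
0.98 [-4.697e+00 -6.293e+00  2.808e+00 -1.000e-03] 0.062 0.1307
1.02 [-4.621 -6.697  2.735 -0.015] 0.052 0.1254
1.06 [-4.876e+00 -6.607e+00  2.787e+00  2.000e-03] 0.068 0.1282
1.1 [-5.121 -6.399  3.363  0.025] 0.089 0.1226
1.14 [-4.481 -6.652  2.86   0.008] 0.074 0.1289
1.18 [-4.831 -6.925  3.675  0.007] 0.076 0.1275
1.22 [-5.062 -6.565  3.351  0.019] 0.085 0.1262
1.26 [-5.478 -6.884  3.54   0.028] 0.097 0.1258
1.3 [-5.530e+00 -6.671e+00  3.525e+00  2.000e-03] 0.069 0.1234
1.34 [-5.385 -6.784  3.729  0.019] 0.087 0.1249
1.38 [-5.557 -7.094  3.708  0.02 ] 0.091 0.1253
1.42 [-6.11  -7.     4.038  0.02 ] 0.09 0.1328
1.46 [-6.14  -7.127  3.791  0.034] 0.105 0.1254
1.5 [-6.080e+00 -6.765e+00  3.718e+00  2.000e-03] 0.069 0.1291
29.1333
```

Stopping quickly lets the wrist spring back and hides the friction. I'll back up slightly and approach slowly, so the moment at stop stays near the sliding level and gives a baseline.

```bash
python3 - <<'E'
from h import *
import json
p,y0=json.load(open("k.json")); p=np.array(p)
go=lambda t,v:manip.move_l(p-SY*.01*t,down(np.radians(y0)-t),max_speed=v)
go(1.3,.006); t=1.3; B=[]
while t<1.58:
    t+=.04; t0=manip.current_time(); go(t,.0008); dt=manip.current_time()-t0
    r0=manip.current_ft_torque()[2]; r=rd(3); B.append(r[3]-.01*r[1]); print(round(t,3),round(dt,2),round(r0,3),np.round(r,3),round(B[-1],3))
    if len(B)>4 and np.mean(B[-2:])-np.mean(B[1:4])>.06: break
json.dump(t,open("t.json","w")); print(manip.current_time())
E
```

```text
1.34 0.28 0.074 [-6.085 -7.662  3.956  0.028] 0.104
1.38 0.28 0.035 [-6.174e+00 -7.502e+00  3.502e+00 -3.000e-03] 0.072
1.42 0.28 -0.014 [-5.943 -6.844  4.374 -0.009] 0.059
1.46 0.28 0.001 [-5.763 -7.084  4.002  0.015] 0.086
1.5 0.28 0.014 [-6.336 -7.291  3.95   0.033] 0.106
1.54 0.28 0.047 [-6.786 -6.83   3.706  0.023] 0.091
1.58 0.28 0.041 [-6.216 -7.477  3.985  0.064] 0.139
31.95
```

```bash
python3 - <<'E'
from h import *
import json
p,y0=json.load(open("k.json")); p=np.array(p)
go=lambda t,v=.0005:manip.move_l(p-SY*.01*t,down(np.radians(y0)-t),max_speed=v)
go(1.38,.006); T=np.r_[1.40,1.42,np.arange(1.43,1.5801,.01)]
for t in T:
    t0=manip.current_time(); go(t); dt=manip.current_time()-t0
    r0=manip.current_ft_torque()[2]; r=rd(2); print(round(t,3),round(dt,2),round(r0,3),np.round(r,3),round(r[3]-.01*r[1],3))
json.dump(t,open("t.json","w")); print(manip.current_time())
E
```

```text
1.4 0.25 0.119 [-6.009 -6.736  4.356  0.135] 0.202
1.42 0.25 0.075 [-6.182 -6.727  4.471  0.077] 0.144
1.43 0.25 0.177 [-5.754 -7.275  3.63   0.191] 0.264
1.44 0.25 0.174 [-6.174 -6.541  3.174  0.218] 0.283
1.45 0.25 0.182 [-5.947 -6.657  3.502  0.156] 0.222
1.46 0.25 0.151 [-6.054 -7.02   3.754  0.175] 0.245
1.47 0.25 0.251 [-5.623 -6.993  3.387  0.241] 0.311
1.48 0.25 0.213 [-6.135 -6.91   4.14   0.206] 0.275
1.49 0.25 0.166 [-5.484 -6.565  3.915  0.151] 0.217
1.5 0.25 0.206 [-6.868 -7.327  3.906  0.225] 0.298
1.51 0.25 0.167 [-5.955 -7.303  4.683  0.171] 0.244
1.52 0.25 0.166 [-6.277 -7.292  4.331  0.192] 0.265
1.53 0.25 0.162 [-6.428 -7.017  4.252  0.181] 0.251
1.54 0.25 0.226 [-6.075 -7.153  3.844  0.189] 0.261
1.55 0.25 0.255 [-6.2   -6.931  4.182  0.235] 0.304
1.56 0.25 0.198 [-6.027 -5.963  3.927  0.197] 0.257
1.57 0.25 0.266 [-6.857 -6.306  4.512  0.241] 0.304
1.58 0.25 0.281 [-6.254 -6.456  4.193  0.268] 0.333
37.5333
```

```bash
python3 - <<'E'
from h import *
import json
p,y0=json.load(open("k.json")); p=np.array(p)
go=lambda t,v=.0005:manip.move_l(p-SY*.01*t,down(np.radians(y0)-t),max_speed=v)
B=[]; t=1.58
while t<1.735:
    t+=.01; go(t); r=rd(3); B.append(r[3]); print(round(t,3),np.round(r,3))
    if len(B)>2 and np.mean(B[-3:])>.30: break
json.dump(t,open("t.json","w")); print(manip.current_time())
E
```

```text
1.59 [-6.344 -6.67   4.309  0.241]
1.6 [-6.997 -6.402  4.352  0.258]
1.61 [-6.933 -7.23   4.545  0.262]
1.62 [-6.571 -6.449  4.667  0.268]
1.63 [-6.014 -6.441  3.983  0.285]
1.64 [-6.716 -6.1    4.136  0.284]
1.65 [-6.698 -6.984  4.461  0.287]
1.66 [-6.812 -6.102  4.277  0.288]
1.67 [-6.618 -6.65   3.923  0.341]
40.2333
```

The moment has risen 0.12 N m above the sliding baseline. The contact hinge is at about 1.53 rad and the slope fits 9 N/mm, so the clamping force is about 12 N. I'll release and check.

```bash
python3 - <<'E'
from h import *
manip.set_gripper(.45); print(np.round(rd(3),3))
p=manip.current_ee_pos(); manip.move_l(p+np.array([0,0,.14]),max_speed=.12); manip.dwell(.2)
k=manip.get_calibration("wrist"); im,d=manip.grab_frame("wrist"); P,u,v=cloud(d,k); cv2.imwrite("pics/w5.png",im[:,:,::-1])
g=np.array([.6004,.0474]);L=(P[:,:2]-g)*1000; x=L@SX[:2];y=L@SY[:2]
h=(abs(x)<70)&(abs(y)<30)&(P[:,2]>.11)&(P[:,2]<.13); print("sign",h.sum(),rect(P[h]),"y",np.percentile(y[h],[1,99]),np.median(P[h,2]))
kb=P[near(P,(.575,.123),.045,.086,.105)]; print("knob",rect(kb))
print(manip.current_force(),manip.current_time())
E
```

```text
[ 0.246 -0.529  0.283 -0.023]
sign 1460 (array([603.2,  41.4]), array([109.5,  15.8]), 18.6) y [-13.48770549   1.09248118] 0.1194021753145151
knob (array([574.7, 123.7]), array([49.1, 11.5]), 89.4)
[ 0.57599552 -0.11578401 -0.07402417] 42.2333
```

View pics/w5.png

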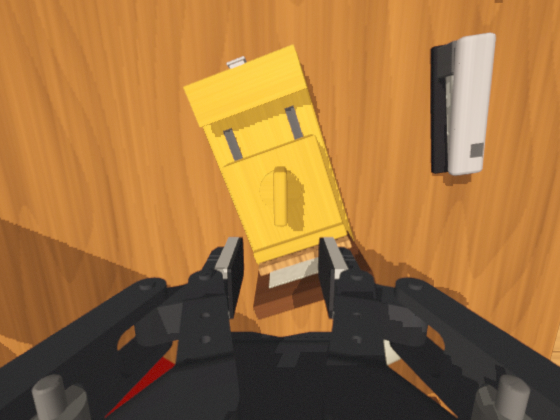

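The board is upright and square against the pads, seen at the bottom near (300,285). The knob at (280,195) has turned 1.67 rad and is free, so I'm handing in.

```bash
python3 -c "
from bench import manip
print(manip.sign_off())"
```

```text
the job is handed in; nothing more can be done
None
```

The wooden sign stands upright and square between the jaws, clamped at about 12 N as judged from the turning moment; the knob is free and the job is handed in, at about 42 s on the robot clock (no verdict was returned).

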